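Seat three sample cells in the conditioner and shut its flap

ROBOT

A 7-joint arm with a two-finger parallel gripper is mounted at the origin on the work surface. World frame = base frame: x ahead of the robot, y to its left, z up, the work surface at z = 0. Lengths are in mm, angles in rad, forces in N, time in s.
With the tool pointing down it reaches from about 425 to 825 mm from the base axis. Payload 3.6 kg.
Tool frame: the origin (TCP) lies at the very end of the fingers, on their centre line; the grasp point (between the pads) lies 19 mm behind it; z points along the fingers, y is the line along which they close (so a half turn about z gives the same grasp; the last joint's range is limited). The gripper opens to 93 mm and grips with 3 to 60 N. Pads are 15 mm wide; open, the fingers measure 128 mm over their backs; the gripper's body (75 mm by 188 mm) begins 65 mm behind the grasp point.
Start: joints at [1.218, 0.615, -0.013, 1.423, 0.008, 1.103, -0.04], TCP at [208.67, -615.564, 218.64] pointing down, gripper open.
Joint ranges: [-3.12, 3.12], [-0.3, 2.06], [-1.34, 1.32], [0.26, 2.42], [-1.36, 4.5], [0.01, 1.98], [-2.84, 2.84]. Speed limits (rad/s): [2.79, 2.79, 3.14, 3.14, 3.14, 3.14, 3.14].

INTERFACE

Orientations are given as a 3x3 rotation matrix whose columns are the frame's x, y, z axes.
In Python, from cell import manip gives the robot as it stands.
- The arm moves only by the tool servo_tool, never from a script. Its argument "commands" is a list that holds one entry, the list of rows, each a list of 7 numbers: the turn, a rotation vector about the world's x, y, z in degrees, then the shift along the world's x, y, z in mm, then the closure, from 0 (fully open) to 1 (shut). A call has exactly 8 rows; each row is the pose to reach, as a shift and turn from the pose commanded when the call began; what a row does not reach only later rows make up. A row lasts 1/8 s, in which the tool goes at most 62.5 mm and 10.7 degrees, less where a joint would pass 70% of its speed; a pose out of reach is approached as far as the arm can. A call with a gripper value outside its range is refused whole. The fingers move at their own pace and stop on an object; "newtons" is the grip in N (left out, the last holds). Time passes only in rows, so rows that repeat a pose let the fingers close, or fill a call up. It gives the time, the measured TCP pose, the force, the opening and the grip force at its end, in the units of the state.
- manip.get_obs(): the state, without advancing time (a new reading comes with each control period).
- manip.snapshot(name): name is "side" or "top" or "wrist"; returns a dict with "frame" (480x640x3 uint8, red, green, blue), "mtx" (3x3 intrinsics, pixels), "R" (3x3) and "t" (3): a world point X has camera coordinates R X + t. Camera axes: x right, y down, z forward; pixel columns grow to the right and rows downward; lengths in mm; the calibration is good to about 2 mm. The wrist camera is an equidistant fisheye: a pixel r from the principal point sees the ray r / f radians off the axis. A picture is of the moment at which its call begins. There is no depth.
- manip.hand_in(): hands the job in; it is judged then, once.
Trained networks look in a picture, given as the dict that the camera call returned (one of the last four; its "shot" number tells which), for a name from the list of things; names that differ only in an ending like _2 or _b are one class to them, and where a whole thing is asked for, a point or a joint stands for the part that bears it (a point fixed in the world has none). Each returns a list of dicts, best first, with "confidence" (0 to 1); they miss things now and then, are a little off and sometimes report something else, mostly with a low value. They report only what shows in the picture. A call takes as long as a camera call.
- manip.boxes_of(picture, label): "position" ([x, y, z] in mm, in the coordinates of the camera as it stood for that picture, good to about 4 mm: the middle of the surface that is visible of it).
- manip.outline_of(picture, label): "region" (480x640 bool, what is visible of it).
- manip.tip_of(picture, label): "position" ([x, y, z] in mm, in the coordinates of the camera as it stood for that picture, good to about 4 mm: a listed point, or the origin of a listed thing).
The state is a dict: "time": time; "qpos": joint angles; "joint_vel": joint speeds; "joint_efforts": joint torques, N m; "tool_pos": TCP position; "tcp_rot": TCP orientation; "force": force on the tool from outside, world axes, zero at the start; "wrist_torque": the same for the moment, N m; "opening": finger opening in mm; "gripper_force": force on a finger pad.
Only numpy, scipy, OpenCV 4.12 (cv2) and the standard library are available. Lean on these libraries where they do the work, as an engineer would, in place of code of your own. Each camera call takes 0.05 s, during which the arm holds its last target. There are 200 camera calls.

TASK

The clear front flap of the white sample conditioner was left ajar and the three sample cells inside are standing out of place. Pull the flap down until it lies fully open, slide the cells, without lifting them out of the bay, into an even, square row (one cell on each blue lane line, its back against the back wall of the bay), then push the flap up and fully shut. Keep the cells standing, and do not shift or knock over the other things on the bench.

Things in the scene. Friction and masses are not known exactly. Their poses are not given: they have to be found in the camera images.
- machine: White bench instrument, fixed, 430 mm deep (x), 300 mm wide (y). Origin: on the bench straight below the middle of the flap's hinge line. x points from its front into the machine, y along the hinge, z up. It faces roughly to the robot's right: its x axis lies within 15 degrees of world +y.
- bay (a point): Bay where the cells stand: point on the middle of its steel floor, 60 mm above the bench, 70 mm behind the hinge line. Floor from machine x = 6 to 135 mm; 284 mm clear between two side cheeks only 30 mm high; open above once the flap is down. Three blue lane lines, 6 mm wide, run along x on the floor and up the back wall at machine y = -80, 0, +80 mm.
- housing_top (a point): Middle of the top front edge of the housing behind the bay, 170 mm above the bench, 135 mm behind the hinge line. Below it is the upright back wall of the bay. The housing's flat top runs back to machine x = 270 mm; behind that a control head 250 mm high runs to x = 420 mm.
- flap (a joint): Angle of the bottom-hinged flap: 0 = fully shut, leaning back 45 degrees towards the housing; 0.785 = upright; 2.356 (its stop) = fully open, level, out over the bench in front of the machine. Stiff friction hinge: it stays at any angle; moving it takes about 1 to 5 N at the bar.
- flap_hinge (a point): Middle of the hinge line, 60 mm above the bench, at the front edge of the bay. The flap is a clear panel, 10 mm thick, 276 mm wide, 10 to 165 mm from the hinge, 0.4 kg; two 10 mm wide arms, 75 mm either side of the middle, carry the grip bar beyond it, leaving a 34 mm gap between panel and bar.
- flap_bar (a point): Centre of the flap's blue grip bar: round, 12 mm thick, 160 mm long, parallel to the hinge, 205 mm from it in the plane of the flap. Open, it lies 60 mm above the bench; shut, 205 mm above the bench and 145 mm behind the hinge line, 29 mm clear above the housing's top.
- cell1: Sample cell 1: square aluminium block with a black cap, 30 x 30 mm, 50 mm tall, 0.08 to 0.17 kg, loose, standing in the bay up to 10 mm beside the lane at machine y = 80 mm and turned up to 0.2 rad, centre 62 to 95 mm behind the hinge line (home: 120 mm). Too far forward, it stops the flap from shutting. Origin: centre of its underside; x, y along its sides, x pointing into the machine.
- cell2: Sample cell 2: square aluminium block with a black cap, 30 x 30 mm, 50 mm tall, 0.08 to 0.17 kg, loose, standing in the bay up to 10 mm beside the lane at machine y = 0 mm and turned up to 0.2 rad, centre 62 to 95 mm behind the hinge line (home: 120 mm). Too far forward, it stops the flap from shutting. Origin: centre of its underside; x, y along its sides, x pointing into the machine.
- cell3: Sample cell 3: square aluminium block with a black cap, 30 x 30 mm, 50 mm tall, 0.08 to 0.17 kg, loose, standing in the bay up to 10 mm beside the lane at machine y = -80 mm and turned up to 0.2 rad, centre 62 to 95 mm behind the hinge line (home: 120 mm). Too far forward, it stops the flap from shutting. Origin: centre of its underside; x, y along its sides, x pointing into the machine.
- slot1 (a point): Where the middle of a cell's underside belongs: on the lane line at machine y = -80 mm, on the bay floor, 15 mm in front of the back wall (a cell there touches the wall). Any cell may take it.
- slot2 (a point): Where the middle of a cell's underside belongs: on the lane line at machine y = 0 mm, on the bay floor, 15 mm in front of the back wall (a cell there touches the wall). Any cell may take it.
- slot3 (a point): Where the middle of a cell's underside belongs: on the lane line at machine y = 80 mm, on the bay floor, 15 mm in front of the back wall (a cell there touches the wall). Any cell may take it.
- bulb: Bystander, leave alone. Orange rubber pipette bulb, 58 mm wide, 75 mm tall, standing loose on the housing's top behind the flap. Origin: centre of its underside.
- amber_bottle: Bystander, leave alone. Amber bottle, 56 mm wide, 120 mm tall, loose on the bench beside the flap on the side away from the robot. Origin: centre of its underside.
- beaker: Bystander, leave alone. Open glass beaker, 60 mm wide, 75 mm tall, loose on the bench just beyond the robot-side corner of the opened flap. Origin: centre of its underside.
- spatula: Bystander, leave alone. Spatula, 170 mm long, lying loose on the bench in front of where the flap comes down. Origin: on its underside, x along its length.
- wash_bottle: Bystander, leave alone. White plastic bottle with red cap, 64 mm wide, 170 mm tall, loose on the right. Origin: centre of its underside.
- dish: Bystander, leave alone. White ceramic dish, 90 mm wide, 30 mm tall, loose on the right. Origin: centre of its underside.
- timer: Bystander, leave alone. Grey box, 60 x 80 x 25 mm, loose on the right. Origin: centre of its underside.

How it is judged (in metres and radians):
On the way, in this order (a step that is already met when the one before it is completed fails the run):
1. the flap is pulled down until it lies fully open (joint above 2.25 rad) (value of joint flap above 2.25 rad), for 0.2 s.
2. with the flap still down (joint above 2.0 rad), one upright cell stands home on each of the three slots: within 10 mm and 0.15 rad (value of joint flap above 2 rad and ((horizontal distance between cell1 and slot1 below 0.01 m and (angle between the x axis of cell1 and the x axis of machine, either way round below 0.15 rad or angle between the x axis of cell1 and the y axis of machine, either way round below 0.15 rad)) or (horizontal distance between cell2 and slot1 below 0.01 m and (angle between the x axis of cell2 and the x axis of machine, either way round below 0.15 rad or angle between the x axis of cell2 and the y axis of machine, either way round below 0.15 rad)) or (horizontal distance between cell3 and slot1 below 0.01 m and (angle between the x axis of cell3 and the x axis of machine, either way round below 0.15 rad or angle between the x axis of cell3 and the y axis of machine, either way round below 0.15 rad))) and ((horizontal distance between cell1 and slot2 below 0.01 m and (angle between the x axis of cell1 and the x axis of machine, either way round below 0.15 rad or angle between the x axis of cell1 and the y axis of machine, either way round below 0.15 rad)) or (horizontal distance between cell2 and slot2 below 0.01 m and (angle between the x axis of cell2 and the x axis of machine, either way round below 0.15 rad or angle between the x axis of cell2 and the y axis of machine, either way round below 0.15 rad)) or (horizontal distance between cell3 and slot2 below 0.01 m and (angle between the x axis of cell3 and the x axis of machine, either way round below 0.15 rad or angle between the x axis of cell3 and the y axis of machine, either way round below 0.15 rad))) and ((horizontal distance between cell1 and slot3 below 0.01 m and (angle between the x axis of cell1 and the x axis of machine, either way round below 0.15 rad or angle between the x axis of cell1 and the y axis of machine, either way round below 0.15 rad)) or (horizontal distance between cell2 and slot3 below 0.01 m and (angle between the x axis of cell2 and the x axis of machine, either way round below 0.15 rad or angle between the x axis of cell2 and the y axis of machine, either way round below 0.15 rad)) or (horizontal distance between cell3 and slot3 below 0.01 m and (angle between the x axis of cell3 and the x axis of machine, either way round below 0.15 rad or angle between the x axis of cell3 and the y axis of machine, either way round below 0.15 rad))) and angle between each of cell1, cell2, cell3's own z axis and vertical below 0.12 rad), for 0.2 s.
At the end, for the whole second after the job is handed in: The flap is shut (joint below 0.06 rad) and at rest, and each of the three slots holds one upright cell at rest, its centre within 10 mm (horizontally) of the slot point and square to the machine within 0.15 rad (value of joint flap below 0.06 rad and not (velocity of joint flap above 0.05 rad/s) and ((horizontal distance between cell1 and slot1 below 0.01 m and (angle between the x axis of cell1 and the x axis of machine, either way round below 0.15 rad or angle between the x axis of cell1 and the y axis of machine, either way round below 0.15 rad)) or (horizontal distance between cell2 and slot1 below 0.01 m and (angle between the x axis of cell2 and the x axis of machine, either way round below 0.15 rad or angle between the x axis of cell2 and the y axis of machine, either way round below 0.15 rad)) or (horizontal distance between cell3 and slot1 below 0.01 m and (angle between the x axis of cell3 and the x axis of machine, either way round below 0.15 rad or angle between the x axis of cell3 and the y axis of machine, either way round below 0.15 rad))) and ((horizontal distance between cell1 and slot2 below 0.01 m and (angle between the x axis of cell1 and the x axis of machine, either way round below 0.15 rad or angle between the x axis of cell1 and the y axis of machine, either way round below 0.15 rad)) or (horizontal distance between cell2 and slot2 below 0.01 m and (angle between the x axis of cell2 and the x axis of machine, either way round below 0.15 rad or angle between the x axis of cell2 and the y axis of machine, either way round below 0.15 rad)) or (horizontal distance between cell3 and slot2 below 0.01 m and (angle between the x axis of cell3 and the x axis of machine, either way round below 0.15 rad or angle between the x axis of cell3 and the y axis of machine, either way round below 0.15 rad))) and ((horizontal distance between cell1 and slot3 below 0.01 m and (angle between the x axis of cell1 and the x axis of machine, either way round below 0.15 rad or angle between the x axis of cell1 and the y axis of machine, either way round below 0.15 rad)) or (horizontal distance between cell2 and slot3 below 0.01 m and (angle between the x axis of cell2 and the x axis of machine, either way round below 0.15 rad or angle between the x axis of cell2 and the y axis of machine, either way round below 0.15 rad)) or (horizontal distance between cell3 and slot3 below 0.01 m and (angle between the x axis of cell3 and the x axis of machine, either way round below 0.15 rad or angle between the x axis of cell3 and the y axis of machine, either way round below 0.15 rad))) and angle between each of cell1, cell2, cell3's own z axis and vertical below 0.12 rad and linear speed of each of cell1, cell2, cell3 below 0.02 m/s); the robot touches nothing.
It fails at once if a bystander (bulb, bottles, beaker, spatula, dish or timer) is shifted more than 25 mm (distance of any of bulb, amber_bottle, beaker, spatula, wash_bottle, dish, timer from where it was at the start of the episode above 0.025 m).
It fails at once if the bulb, a bottle or the beaker is tipped over (angle between any of bulb, amber_bottle, beaker, wash_bottle's own z axis and vertical above 0.5 rad).
It fails at once if a cell is tipped over (angle between any of cell1, cell2, cell3's own z axis and vertical above 0.6 rad).
It fails at once if a cell leaves the bay (lifted more than 40 mm off its floor, or dropped below it) (height (world z) of any of cell1, cell2, cell3 above 0.1 m or height (world z) of any of cell1, cell2, cell3 below 0.04 m).
It also fails if it takes over 72 s, if anything falls off the work surface, if the arm or the gripper's body presses on something with over 40 N, if the wrist force passes 120 N, or if a joint passes its speed limit or range.

## Working session

There is one attempt and no reset: what is moved stays moved. The work goes in short steps, Python scripts to look and compute and a tool call to move; the robot and the scene stay as the last step left them, time stands still between calls to the robot, and variables do not carry over. Pictures are saved under pics/ and viewed, at most 10 in all, crops included, and the job is handed in when it is done.

Besides the shell and the picture viewer there is one more tool, called after "Request:" as name(argument=value, ...), one argument or row to a line, values as JSON. servo_tool: Moves the arm, as the interface text tells. Its arguments: {"type":"object","properties":{"commands":{"type":"array","items":{"type":"array","items":{"type":"array","items":{"type":"number"}}}},"newtons":{"type":"number"}},"required":["commands"]}

```bash
mkdir -p pics; cat > h.py <<'E'
import numpy as np, cv2
from cell import manip
def w(p,pos): return p['R'].T@(np.array(pos)-p['t'])
def save(p,n): cv2.imwrite('pics/'+n+'.png',p['frame'][:,:,::-1])
def tips(p,labels,f='tip_of'):
    for l in labels:
        r=getattr(manip,f)(p,l)
        for d in r[:3 if 'cell' in l or 'slot' in l else 1]: print(l,f,np.round(w(p,d['position'])),round(d['confidence'],2))
E
python3 - <<'E'
from h import *
for n in ['side','top','wrist']:
    p=manip.snapshot(n); save(p,n+'0'); print(n,np.round(-p['R'].T@p['t']))
    tips(p,['machine','bay','housing_top','flap_hinge','flap_bar','cell1','slot1','slot2','slot3','bulb','amber_bottle','beaker','spatula'])
o=manip.get_obs();print(o['time'],o['tool_pos'],o['tcp_rot'])
E
python3 -c "
import cv2,numpy as np
a=cv2.imread('pics/side0.png');b=cv2.imread('pics/top0.png')
"
```

```text
side [-160.  579.  789.]
machine tip_of [570.  56.   1.] 0.86
bay tip_of [590. 125.  62.] 0.59
housing_top tip_of [604. 191. 172.] 0.83
flap_hinge tip_of [575.  60.  60.] 0.72
flap_bar tip_of [587. 116. 259.] 0.96
cell1 tip_of [508. 153.  59.] 0.8
cell1 tip_of [669. 114.  62.] 0.77
cell1 tip_of [600. 150.  60.] 0.74
slot1 tip_of [522. 194.  57.] 0.93
slot1 tip_of [599. 177.  64.] 0.77
slot1 tip_of [681. 150.  64.] 0.68
slot2 tip_of [522. 194.  57.] 0.93
slot2 tip_of [599. 177.  64.] 0.77
slot2 tip_of [681. 150.  64.] 0.68
slot3 tip_of [522. 194.  57.] 0.93
slot3 tip_of [599. 177.  64.] 0.77
slot3 tip_of [681. 150.  64.] 0.68
bulb tip_of [677. 256. 167.] 0.8
amber_bottle tip_of [743. -19.   2.] 0.82
beaker tip_of [ 399. -182.    4.] 0.89
spatula tip_of [ 549. -293.   -1.] 0.85
top [ 356. -106. 1433.]
machine tip_of [568.  63.   0.] 0.75
bay tip_of [591. 129.  57.] 0.79
housing_top tip_of [604. 193. 168.] 0.96
flap_hinge tip_of [574.  61.  59.] 0.85
flap_bar tip_of [584. 119. 255.] 0.72
cell1 tip_of [508. 157.  59.] 0.58
cell1 tip_of [601. 159.  60.] 0.56
cell1 tip_of [668. 113.  58.] 0.56
slot1 tip_of [601. 179.  60.] 0.97
slot1 tip_of [523. 199.  61.] 0.79
slot1 tip_of [678. 158.  60.] 0.78
slot2 tip_of [601. 179.  60.] 0.97
slot2 tip_of [523. 199.  61.] 0.79
slot2 tip_of [678. 158.  60.] 0.78
slot3 tip_of [601. 179.  60.] 0.97
slot3 tip_of [523. 199.  61.] 0.79
slot3 tip_of [678. 158.  60.] 0.78
bulb tip_of [677. 260. 170.] 0.92
amber_bottle tip_of [743. -16.   4.] 0.76
beaker tip_of [ 395. -184.   -0.] 0.77
spatula tip_of [ 553. -284.   -0.] 0.61
wrist [ 288. -589.  384.]
2.1 [ 208.65088288 -615.56029186  218.62901776] [[ 9.47072603e-01  3.21019445e-01  6.23121700e-06]
 [ 3.21019443e-01 -9.47072600e-01  8.46367214e-05]
 [ 3.30714482e-05 -7.81567783e-05 -9.99999996e-01]]
```

View pics/side0.png

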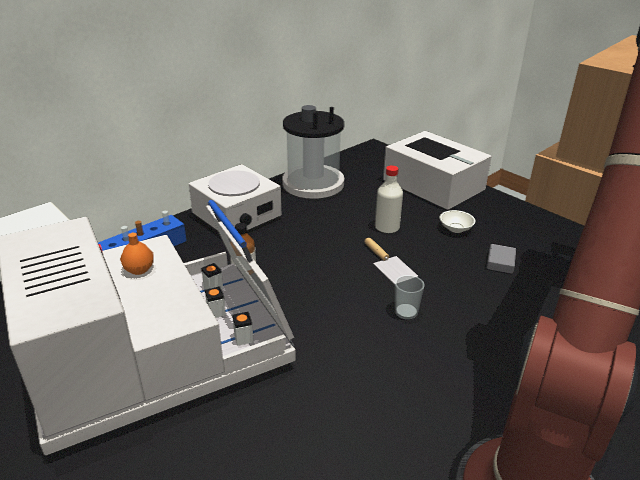

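View pics/top0.png

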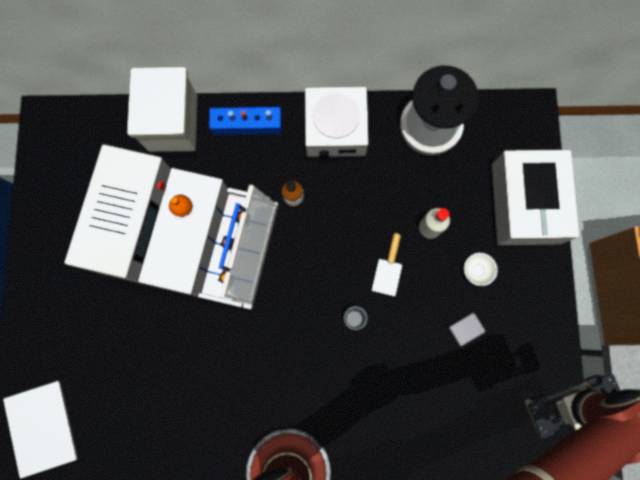

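Side view: the flap leans back about 16° (bar near 225,228), the cells are at about (211,270), (215,293) and (242,320), and the bulb is at (137,258). The networks' positions agree across the two views. I'll grip the bar from above with the tool pointing down.

Request:
servo_tool(
  commands=[
    [[0,0,-4,0,0,60,0.3],[0,0,-8,20,40,110,0.3],[0,0,-12,45,89,120,0.3],[0,0,-16,70,138,120,0.3],[0,0,-20,95,187,120,0.3],[0,0,-24,120,236,120,0.3],[0,0,-28,145,285,120,0.3],[0,0,-32,170,334,120,0.3]],
  ],
  newtons=25,
)

```text
time: 3.1
tool_pos: [379.3, -279.9, 339.0]
tcp_rot: [[0.973, -0.232, 0.001], [-0.232, -0.973, -0.0], [0.001, 0.0, -1.0]]
force: [0.7, -0.8, 1.2]
opening: 64.8
gripper_force: 0.0
```

Request:
servo_tool(
  commands=[
    [[0,0,0,26,50,0,0.3],[0,0,0,52,100,0,0.3],[0,0,0,78,150,0,0.3],[0,0,0,104,200,0,0.3],[0,0,0,130,250,0,0.3],[0,0,0,156,300,0,0.3],[0,0,0,182,350,0,0.3],[0,0,0,206,400,0,0.3]],
  ],
)

```text
time: 4.1
tool_pos: [585.5, 119.8, 338.8]
tcp_rot: [[0.973, -0.23, 0.001], [-0.23, -0.973, -0.0], [0.001, 0.0, -1.0]]
force: [0.1, -0.5, -0.7]
opening: 65.0
gripper_force: 0.0
```

```bash
python3 - <<'E'
from h import *
p=manip.snapshot('wrist'); save(p,'w1'); o=manip.get_obs();print(o['time'],o['tool_pos'],o['opening'],o['qpos']);print(o['tcp_rot'].round(3))
tips(p,['flap_bar','flap_hinge','housing_top','bay','slot1','cell1','bulb'])
m=manip.outline_of(p,'flap_bar')
E
```

```text
4.15 [586.32496639 130.25214767 337.57939448] 64.96746574112886 [-0.12085439  0.45754666 -0.21375601  1.37370131  0.08841743  1.31671717
 -2.12602424]
[[ 0.976 -0.218  0.001]
 [-0.218 -0.976  0.009]
 [-0.001 -0.009 -1.   ]]
flap_bar tip_of [589. 118. 259.] 0.98
flap_hinge tip_of [573.  64.  58.] 0.8
bay tip_of [594. 129.  62.] 0.77
slot1 tip_of [526. 196.  60.] 0.78
slot1 tip_of [676. 156.  57.] 0.7
slot1 tip_of [603. 180.  56.] 0.69
cell1 tip_of [597. 153.  57.] 0.77
cell1 tip_of [506. 156.  58.] 0.63
bulb tip_of [682. 256. 168.] 0.62
```

View pics/w1.png

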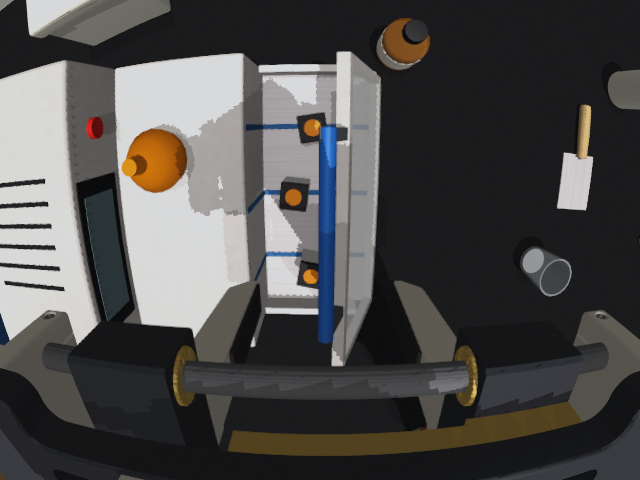

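Wrist view: the bar runs from (328,125) to (326,342), square to the fingers and between them. The cells are at (312,128), (294,195) and (310,275). Next I descend and grip.

Request:
servo_tool(
  commands=[
    [[0,0,0,0,0,0,0.3],[0,0,0,1,0,-30,0.3],[0,0,0,1,0,-60,0.3],[0,0,0,1,0,-85,0.3],[0,0,0,1,0,-99,0.3],[0,0,0,1,0,-99,0.5],[0,0,0,1,0,-99,0.8],[0,0,0,1,0,-99,1]],
  ],
  newtons=25,
)

```text
time: 5.55
tool_pos: [586.3, 118.6, 240.8]
tcp_rot: [[0.973, -0.23, 0.002], [-0.23, -0.973, 0.001], [0.002, -0.001, -1.0]]
force: [0.1, -0.4, 0.8]
opening: 39.5
gripper_force: 0.0
```

Request:
servo_tool(
  commands=[
    [[0,0,0,0,0,0,1],[0,0,0,0,0,0,1],[0,0,0,0,0,0,1],[0,0,0,0,0,0,1],[0,0,0,0,0,0,1],[0,0,0,0,0,0,1],[0,0,0,0,0,0,1],[0,0,0,0,0,0,1]],
  ],
  newtons=25,
)

```text
time: 6.55
tool_pos: [585.7, 118.6, 239.8]
tcp_rot: [[0.973, -0.23, 0.0], [-0.23, -0.973, 0.0], [0.0, -0.0, -1.0]]
force: [-0.5, 0.4, 2.0]
opening: 11.5
gripper_force: 25.0
```

Request:
servo_tool(
  commands=[
    [[0,0,0,-3.4,-14.5,3.7,1],[0,0,0,-7.1,-29.9,6.4,1],[0,0,0,-10.8,-45.5,7.9,1],[0,0,0,-14.5,-61.2,8.1,1],[0,0,0,-18.2,-76.8,7.1,1],[0,0,0,-21.9,-92.3,4.8,1],[0,0,0,-25.5,-107.6,1.2,1],[0,0,0,-28.7,-120.8,-3,1]],
  ],
)

```text
time: 7.55
tool_pos: [555.6, -4.0, 235.7]
tcp_rot: [[0.973, -0.23, -0.003], [-0.23, -0.973, -0.001], [-0.003, 0.001, -1.0]]
force: [-3.3, 3.7, 1.2]
opening: 11.2
gripper_force: 25.0
```

Request:
servo_tool(
  commands=[
    [[0,0,0,-3.5,-14.6,-5.8,1],[0,0,0,-6.8,-28.7,-12.8,1],[0,0,0,-10,-42.2,-20.9,1],[0,0,0,-13.1,-55.2,-30.1,1],[0,0,0,-16,-67.2,-40.3,1],[0,0,0,-18.7,-78.6,-51.4,1],[0,0,0,-21.1,-89,-63.4,1],[0,0,0,-23.1,-97.5,-74.8,1]],
  ],
)

```text
time: 8.55
tool_pos: [532.2, -101.1, 160.4]
tcp_rot: [[0.973, -0.23, -0.003], [-0.23, -0.973, -0.0], [-0.003, 0.001, -1.0]]
force: [-3.9, 3.2, 1.9]
opening: 11.3
gripper_force: 25.0
```

Request:
servo_tool(
  commands=[
    [[0,0,0,-2,-8.6,-13.4,1],[0,0,0,-3.8,-16.2,-27.5,1],[0,0,0,-5.4,-22.6,-42.2,1],[0,0,0,-6.6,-27.8,-57.4,1],[0,0,0,-7.6,-31.9,-72.9,1],[0,0,0,-8.3,-34.8,-88.7,1],[0,0,0,-8.7,-36.6,-104.7,1],[0,0,0,-8.8,-37.1,-120,1]],
  ],
)

```text
time: 9.55
tool_pos: [523.6, -138.2, 40.4]
tcp_rot: [[0.973, -0.23, -0.003], [-0.23, -0.973, -0.001], [-0.002, 0.002, -1.0]]
force: [-4.4, 1.0, 1.1]
opening: 11.2
gripper_force: 25.0
```

Request:
servo_tool(
  commands=[
    [[0,0,0,0,0,-2,1],[0,0,0,0,0,-3,1],[0,0,0,0,0,-3,1],[0,0,0,0,0,-3,0.68],[0,0,0,0,0,-3,0.68],[0,0,0,0,0,-3,0.68],[0,0,0,0,0,-3,0.68],[0,0,0,0,0,-3,0.68]],
  ],
)

```text
time: 10.55
tool_pos: [525.4, -137.0, 38.9]
tcp_rot: [[0.973, -0.229, 0.001], [-0.229, -0.973, -0.0], [0.001, -0.0, -1.0]]
force: [0.2, -0.6, 0.7]
opening: 29.8
gripper_force: 0.0
```

Request:
servo_tool(
  commands=[
    [[0,0,0,0,0,10,0.68],[0,0,0,0,0,30,0.68],[0,0,0,0,0,60,0.68],[0,0,0,0,0,100,0.5],[0,0,0,0,0,150,0.35],[0,0,0,0,0,200,0.35],[0,0,0,0,0,240,0.35],[0,0,0,0,0,240,0.35]],
  ],
)

```text
time: 11.55
tool_pos: [527.0, -137.2, 283.1]
tcp_rot: [[0.973, -0.23, 0.009], [-0.23, -0.973, -0.002], [0.009, -0.0, -1.0]]
force: [-0.4, -0.9, -0.3]
opening: 60.8
gripper_force: 0.0
```

```bash
cat > meas.py <<'E'
from h import *
import sys
L=['bay','housing_top','flap_hinge','flap_bar','slot1','cell1']
for n in sys.argv[2:]:
    p=manip.snapshot(n); save(p,n+sys.argv[1]); print(n); tips(p,L); tips(p,['cell1'],'boxes_of')
o=manip.get_obs();print(o['time'],o['tool_pos'].round(1),o['opening'],o['tcp_rot'].round(3))
E
python3 meas.py 2 side top wrist
```

```text
side
bay tip_of [592. 124.  61.] 0.94
housing_top tip_of [603. 187. 172.] 0.83
flap_hinge tip_of [577.  59.  61.] 0.59
flap_bar tip_of [ 521. -144.   62.] 0.66
slot1 tip_of [523. 193.  57.] 0.82
slot1 tip_of [679. 154.  63.] 0.58
cell1 tip_of [598. 153.  60.] 0.8
cell1 tip_of [503. 152.  61.] 0.71
cell1 tip_of [669. 113.  65.] 0.57
cell1 boxes_of [654. 117. 101.] 0.88
cell1 boxes_of [493. 159.  96.] 0.67
top
bay tip_of [588. 130.  54.] 0.95
housing_top tip_of [604. 190. 173.] 0.76
flap_hinge tip_of [572.  62.  60.] 0.62
slot1 tip_of [676. 161.  58.] 0.8
slot1 tip_of [524. 196.  59.] 0.75
slot1 tip_of [603. 177.  59.] 0.55
cell1 tip_of [598. 156.  59.] 0.57
cell1 tip_of [504. 156.  55.] 0.45
cell1 boxes_of [503. 152. 107.] 0.67
cell1 boxes_of [659. 112. 110.] 0.67
cell1 boxes_of [598. 150. 111.] 0.54
wrist
bay tip_of [593. 131.  58.] 0.78
housing_top tip_of [606. 193. 169.] 0.74
flap_hinge tip_of [575.  63.  60.] 0.72
flap_bar tip_of [ 524. -139.   63.] 0.59
slot1 tip_of [528. 195.  61.] 0.82
slot1 tip_of [604. 182.  60.] 0.63
slot1 tip_of [679. 153.  59.] 0.61
cell1 tip_of [506. 156.  59.] 0.94
cell1 tip_of [665. 111.  60.] 0.78
cell1 tip_of [599. 151.  60.] 0.71
cell1 boxes_of [663. 100. 105.] 0.9
cell1 boxes_of [508. 144.  99.] 0.74
12.75 [ 525.1 -137.   278.9] 60.48088714035915 [[ 0.973 -0.23   0.   ]
 [-0.23  -0.973  0.   ]
 [ 0.    -0.    -1.   ]]
```

View pics/wrist2.png

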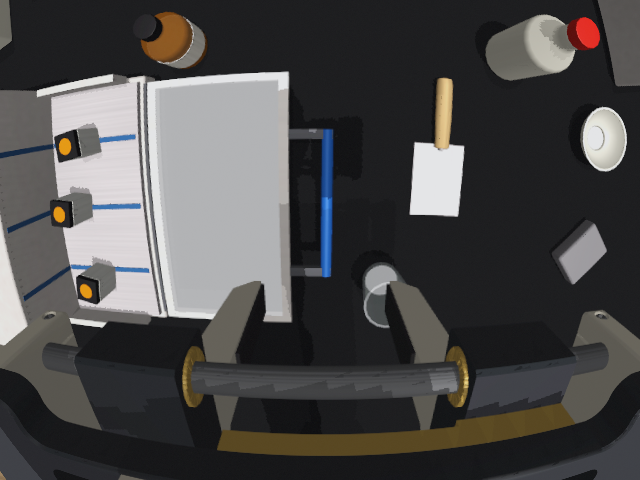

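The flap lies open (bar at about 328,200), and the cells show at (65,147), (63,212) and (88,290) in the wrist view. Next I turn the fingers to close along machine y, tilt the tool back 25° to clear the housing, and start with the nearest cell.

Request:
servo_tool(
  commands=[
    [[0,0,10.6,-1,37,0,0.25],[0,0,21.2,-3,74,0,0.25],[0,0,31.8,-4,111,-5,0.25],[0,0,42.4,-6,148,-10,0.25],[0,0,53,-7,185,-18,0.25],[0,0,63.6,-8,222,-26,0.25],[0,0,74.2,-10,259,-34,0.25],[0,0,85,-11,294,-39,0.25]],
  ],
  newtons=12,
)

```text
time: 13.75
tool_pos: [513.9, 158.1, 239.6]
tcp_rot: [[0.309, 0.951, -0.0], [0.951, -0.309, -0.0], [-0.0, -0.0, -1.0]]
force: [-0.5, 0.8, 0.4]
opening: 69.8
gripper_force: 0.0
```

Request:
servo_tool(
  commands=[
    [[8,-2.3,1.5,0,0,0,0.25],[16,-4.6,3,0,0,0,0.25],[24,-6.9,4.6,0,0,0,0.25],[24,-6.9,4.6,0,0,-30,0.25],[24,-6.9,4.6,0,0,-60,0.25],[24,-6.9,4.6,0,0,-90,0.25],[24,-6.9,4.6,0,0,-110,0.25],[24,-6.9,4.6,0,0,-110,0.25]],
  ],
)

```text
time: 14.75
tool_pos: [513.3, 156.6, 128.6]
tcp_rot: [[0.215, 0.972, 0.097], [0.881, -0.236, 0.41], [0.421, -0.003, -0.907]]
force: [-0.1, -0.4, 0.1]
opening: 69.9
gripper_force: 0.0
```

```bash
sed -i "s/^L=.*/L=['slot1','cell1']/" meas.py; python3 meas.py 3 wrist
```

```text
wrist
slot1 tip_of [529. 194.  61.] 0.89
slot1 tip_of [678. 156.  58.] 0.8
slot1 tip_of [607. 178.  56.] 0.59
cell1 tip_of [667. 114.  58.] 0.83
cell1 tip_of [598. 151.  58.] 0.64
cell1 tip_of [505. 155.  57.] 0.6
cell1 boxes_of [654. 115. 109.] 0.94
cell1 boxes_of [592. 152. 106.] 0.9
cell1 boxes_of [504. 153. 108.] 0.87
14.95 [514.9 157.3 130.9] 69.51066674748094 [[ 0.213  0.972  0.102]
 [ 0.881 -0.236  0.41 ]
 [ 0.423  0.002 -0.906]]
```

View pics/wrist3.png

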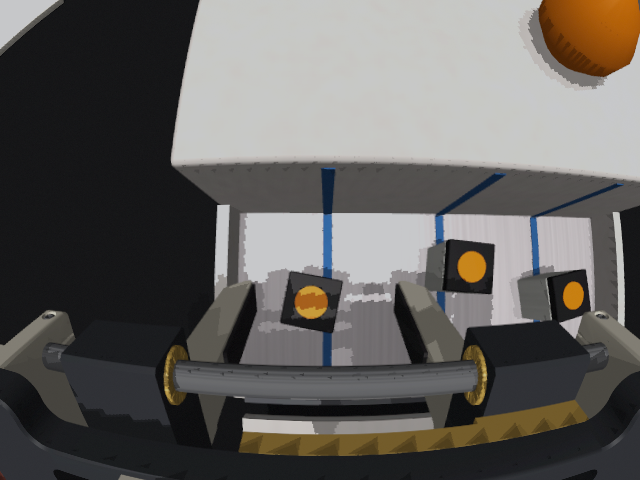

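The fingers straddle the near cell (312,300), and its lane line (column 327) lies midway between them. Next I descend, grip and slide the cell back.

Request:
servo_tool(
  commands=[
    [[0,0,0,1,0,-20,0.25],[0,0,0,1,0,-40,0.25],[0,0,0,1,0,-55,0.25],[0,0,0,1,0,-60,0.25],[0,0,0,1,0,-60,0.4],[0,0,0,1,0,-60,0.5],[0,0,0,1,0,-60,0.6],[0,0,0,1,0,-60,0.8]],
  ],
  newtons=12,
)

```text
time: 15.95
tool_pos: [515.0, 157.0, 70.1]
tcp_rot: [[0.214, 0.972, 0.1], [0.881, -0.236, 0.41], [0.422, 0.0, -0.907]]
force: [-0.5, -0.1, 0.4]
opening: 34.1
gripper_force: 0.2
```

Request:
servo_tool(
  commands=[
    [[0,0,0,0,0,0,0.8],[0,0,0,0,0,0,0.8],[0,0,0,0,0,0,0.8],[0,0,0,0,0,0,0.8],[0,0,0,2.4,9.7,0,0.8],[0,0,0,4.7,19.4,0,0.8],[0,0,0,7.1,29.1,0,0.8],[0,0,0,8.3,34,0,0.8]],
  ],
)

```text
time: 16.95
tool_pos: [523.3, 192.2, 69.8]
tcp_rot: [[0.213, 0.972, 0.099], [0.881, -0.235, 0.411], [0.422, 0.0, -0.906]]
force: [0.4, -1.6, 3.1]
opening: 29.7
gripper_force: 12.0
```

Request:
servo_tool(
  commands=[
    [[0,0,0,0.3,1.2,0,0.8],[0,0,0,0.6,2.4,0,0.8],[0,0,0,0.9,3.6,0,0.8],[0,0,0,1.2,4.8,0,0.8],[0,0,0,1.4,6,0,0.8],[0,0,0,1.7,7,0,0.8],[0,0,0,1.7,7,0,0.8],[0,0,0,1.7,7,0,0.8]],
  ],
)

```text
time: 17.95
tool_pos: [525.1, 197.8, 69.8]
tcp_rot: [[0.214, 0.972, 0.1], [0.881, -0.237, 0.41], [0.422, 0.0, -0.907]]
force: [-1.0, -1.2, 1.2]
opening: 29.8
gripper_force: 12.0
```

Request:
servo_tool(
  commands=[
    [[0,0,0,0.3,1.2,0,0.8],[0,0,0,0.6,2.4,0,0.8],[0,0,0,0.9,3.6,0,0.8],[0,0,0,1.2,4.8,0,0.8],[0,0,0,1.2,4.8,0,0.8],[0,0,0,1.2,4.8,0,0.8],[0,0,0,1.2,4.8,0,0.8],[0,0,0,1.2,4.8,0,0.8]],
  ],
)

```text
time: 18.95
tool_pos: [525.4, 199.1, 69.2]
tcp_rot: [[0.217, 0.971, 0.098], [0.883, -0.238, 0.405], [0.417, -0.001, -0.909]]
force: [-5.0, -10.9, 9.0]
opening: 29.8
gripper_force: 12.0
```

```bash
python3 meas.py 4 side wrist
```

```text
side
slot1 tip_of [523. 191.  57.] 0.67
slot1 tip_of [683. 155.  60.] 0.6
cell1 tip_of [600. 152.  57.] 0.69
cell1 tip_of [668. 114.  64.] 0.53
cell1 boxes_of [522. 189. 108.] 0.6
cell1 boxes_of [588. 161. 105.] 0.59
cell1 boxes_of [670. 129.  84.] 0.4
wrist
slot1 tip_of [603. 180.  57.] 0.92
slot1 tip_of [677. 156.  60.] 0.64
cell1 boxes_of [529. 195. 109.] 0.93
cell1 boxes_of [600. 162. 107.] 0.8
19.35 [525.4 199.1  69.2] 30.346720999013815 [[ 0.217  0.971  0.098]
 [ 0.883 -0.238  0.405]
 [ 0.417 -0.001 -0.909]]
```

View pics/wrist4.png

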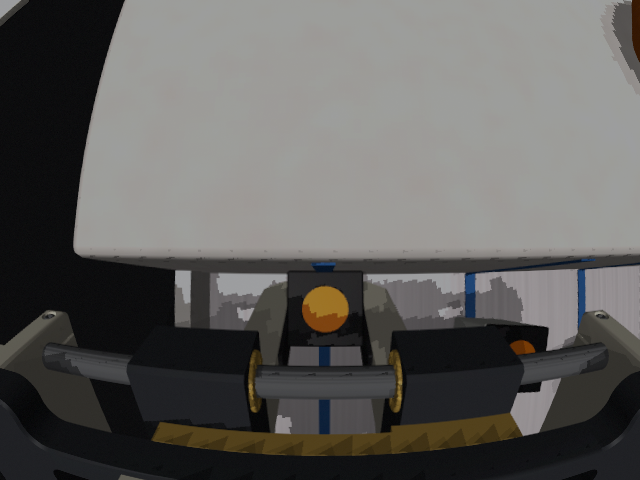

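The cell is square on its lane (line at column 324, cell at 325) and pressing on the wall with about 12 N. Now release it and do the middle cell.

Request:
servo_tool(
  commands=[
    [[0,0,0,0,0,0,0.4],[0,0,0,0,0,0,0.25],[0,0,0,0,-2,0,0.25],[0,0,0,0,-4,30,0.25],[0,0,0,0,-6,60,0.25],[0,0,0,25,-20,60,0.25],[0,0,0,50,-35,60,0.25],[0,0,0,71,-47,60,0.25]],
  ],
)

```text
time: 20.35
tool_pos: [598.6, 155.4, 130.0]
tcp_rot: [[0.214, 0.972, 0.101], [0.881, -0.237, 0.411], [0.423, 0.001, -0.906]]
force: [0.7, -0.7, -0.2]
opening: 69.5
gripper_force: 0.0
```

Request:
servo_tool(
  commands=[
    [[0,0,0,0,0,0,0.25],[0,0,0,0,0,-25,0.25],[0,0,0,0,0,-50,0.25],[0,0,0,0,0,-60,0.25],[0,0,0,0,0,-60,0.25],[0,0,0,0,0,-60,0.4],[0,0,0,0,0,-60,0.6],[0,0,0,0,0,-60,0.8]],
  ],
)

```text
time: 21.35
tool_pos: [597.6, 155.9, 70.4]
tcp_rot: [[0.214, 0.972, 0.101], [0.881, -0.236, 0.41], [0.422, 0.001, -0.906]]
force: [0.9, 0.2, 0.3]
opening: 44.6
gripper_force: 0.0
```

Request:
servo_tool(
  commands=[
    [[0,0,0,0,0,0,0.8],[0,0,0,0,0,0,0.8],[0,0,0,0,0,0,0.8],[0,0,0,0,0,0,0.8],[0,0,0,0,0,0,0.8],[0,0,0,1.2,4.8,0,0.8],[0,0,0,2.4,9.7,0,0.8],[0,0,0,4,16.5,0,0.8]],
  ],
)

```text
time: 22.35
tool_pos: [601.4, 172.2, 70.0]
tcp_rot: [[0.214, 0.972, 0.1], [0.881, -0.237, 0.41], [0.422, 0.0, -0.907]]
force: [-1.2, -3.0, 4.3]
opening: 30.3
gripper_force: 12.0
```

Request:
servo_tool(
  commands=[
    [[0,0,0,0.3,1.2,0,0.8],[0,0,0,0.6,2.4,0,0.8],[0,0,0,0.9,3.6,0,0.8],[0,0,0,1.2,4.8,0,0.8],[0,0,0,1.4,6,0,0.8],[0,0,0,1.7,7.2,0,0.8],[0,0,0,2,8.4,0,0.8],[0,0,0,2,8.4,0,0.8]],
  ],
)

```text
time: 23.35
tool_pos: [603.3, 180.7, 70.1]
tcp_rot: [[0.214, 0.972, 0.1], [0.881, -0.236, 0.41], [0.422, 0.001, -0.907]]
force: [-0.5, -3.3, 6.7]
opening: 29.9
gripper_force: 12.0
```

Request:
servo_tool(
  commands=[
    [[0,0,0,0.3,1.2,0,0.8],[0,0,0,0.6,2.4,0,0.8],[0,0,0,0.9,3.6,0,0.8],[0,0,0,1.2,4.8,0,0.8],[0,0,0,1.2,4.8,0,0.8],[0,0,0,1.2,4.8,0,0.8],[0,0,0,1.2,4.8,0,0.8],[0,0,0,1.2,4.8,0,0.8]],
  ],
)

```text
time: 24.35
tool_pos: [604.0, 182.0, 69.6]
tcp_rot: [[0.217, 0.971, 0.099], [0.882, -0.238, 0.406], [0.418, -0.001, -0.909]]
force: [-4.3, -9.1, 11.6]
opening: 29.9
gripper_force: 12.0
```

```bash
python3 meas.py 5 wrist
```

```text
wrist
slot1 tip_of [679. 155.  57.] 0.83
cell1 tip_of [601. 178.  59.] 0.95
cell1 tip_of [526. 193.  60.] 0.7
cell1 boxes_of [601. 176. 108.] 0.78
cell1 boxes_of [535. 198. 107.] 0.6
cell1 boxes_of [675. 111. 107.] 0.55
24.55 [604.  182.   69.6] 29.892370574104394 [[ 0.217  0.971  0.099]
 [ 0.882 -0.238  0.406]
 [ 0.418 -0.001 -0.909]]
```

View pics/wrist5.png

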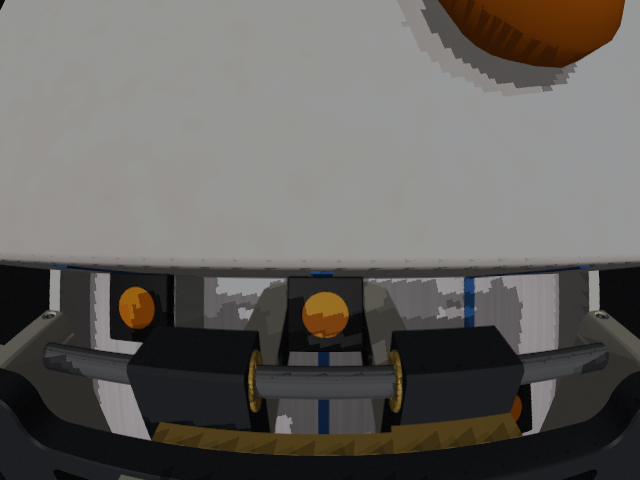

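The middle cell is square on its lane (line 323, cell 325) and against the wall. Now the far cell.

Request:
servo_tool(
  commands=[
    [[0,0,0,0,0,0,0.4],[0,0,0,0,0,0,0.25],[0,0,0,0,-2,0,0.25],[0,0,0,0,-4,30,0.25],[0,0,0,0,-6,60,0.25],[0,0,0,22,-28,60,0.25],[0,0,0,44,-50,60,0.25],[0,0,0,65,-71,60,0.25]],
  ],
)

```text
time: 25.55
tool_pos: [670.8, 115.2, 130.4]
tcp_rot: [[0.213, 0.972, 0.102], [0.88, -0.236, 0.412], [0.424, 0.002, -0.906]]
force: [0.4, -0.0, 0.5]
opening: 69.8
gripper_force: 0.0
```

Request:
servo_tool(
  commands=[
    [[0,0,0,0,0,0,0.25],[0,0,0,0,0,-25,0.25],[0,0,0,0,0,-50,0.25],[0,0,0,0,0,-60,0.25],[0,0,0,0,0,-60,0.25],[0,0,0,0,0,-60,0.4],[0,0,0,0,0,-60,0.6],[0,0,0,0,0,-60,0.8]],
  ],
)

```text
time: 26.55
tool_pos: [669.9, 114.6, 70.6]
tcp_rot: [[0.214, 0.972, 0.101], [0.881, -0.236, 0.41], [0.422, 0.001, -0.906]]
force: [-0.0, -0.2, -0.1]
opening: 44.1
gripper_force: 0.0
```

Request:
servo_tool(
  commands=[
    [[0,0,0,0,0,0,0.8],[0,0,0,0,0,0,0.8],[0,0,0,0,0,0,0.8],[0,0,0,0,0,0,0.8],[0,0,0,2.4,9.7,0,0.8],[0,0,0,4.7,19.4,0,0.8],[0,0,0,7.1,29.1,0,0.8],[0,0,0,9.5,39,0,0.8]],
  ],
)

```text
time: 27.55
tool_pos: [679.5, 154.1, 69.9]
tcp_rot: [[0.214, 0.972, 0.101], [0.881, -0.236, 0.41], [0.422, 0.001, -0.907]]
force: [-0.1, -2.8, 3.0]
opening: 30.3
gripper_force: 11.8
```

Request:
servo_tool(
  commands=[
    [[0,0,0,0.3,1.2,0,0.8],[0,0,0,0.6,2.4,0,0.8],[0,0,0,0.9,3.6,0,0.8],[0,0,0,1.2,4.8,0,0.8],[0,0,0,1.4,6,0,0.8],[0,0,0,1.7,7.2,0,0.8],[0,0,0,2,8.4,0,0.8],[0,0,0,2,8.4,0,0.8]],
  ],
)

```text
time: 28.55
tool_pos: [681.3, 160.0, 69.9]
tcp_rot: [[0.215, 0.971, 0.1], [0.882, -0.237, 0.408], [0.42, 0.001, -0.908]]
force: [-3.3, -5.7, 7.1]
opening: 29.9
gripper_force: 11.9
```

Request:
servo_tool(
  commands=[
    [[0,0,0,0.3,1.2,0,0.8],[0,0,0,0.7,2.8,0,0.8],[0,0,0,0.7,2.8,0,0.8],[0,0,0,0.7,2.8,0,0.4],[0,0,0,0.7,2.8,0,0.25],[0,0,0,0,0,0,0.25],[0,0,0,0,-4,30,0.25],[0,0,0,0,-12,80,0.25]],
  ],
)

```text
time: 29.55
tool_pos: [679.6, 150.1, 148.4]
tcp_rot: [[0.215, 0.972, 0.095], [0.881, -0.235, 0.41], [0.421, -0.004, -0.907]]
force: [0.6, 0.2, 0.9]
opening: 69.0
gripper_force: 0.0
```

Request:
servo_tool(
  commands=[
    [[0,0,0,-18,-10,40,0.3],[0,0,0,-36,-40,80,0.3],[-8,2,0,-54,-80,110,0.3],[-16,4,0,-72,-120,120,0.3],[-24.3,6,0,-90,-160,120,0.3],[-24.3,6,0,-108,-200,120,0.3],[-24.3,6,0,-126,-240,120,0.3],[-24.3,6,0,-140,-270,120,0.3]],
  ],
)

```text
time: 30.55
tool_pos: [540.4, -121.5, 269.7]
tcp_rot: [[0.237, 0.972, -0.001], [0.972, -0.237, -0.001], [-0.001, -0.001, -1.0]]
force: [-0.3, -1.2, 0.3]
opening: 65.1
gripper_force: 0.0
```

```bash
sed -i "s/^L=.*/L=['slot1','cell1','flap_bar']/" meas.py; python3 meas.py 6 wrist top side; python3 -c "
import cv2,numpy as np
a=cv2.imread('pics/wrist6.png');b=cv2.imread('pics/top6.png')[150:330,180:320];c=cv2.imread('pics/side6.png')[220:380,150:340]
b=cv2.resize(b,(280,360));c=cv2.resize(c,(427,360))
o=np.zeros((600,720,3),np.uint8);o[:240,:320]=cv2.resize(a,(320,240));o[240:,:280]=b;o[240:,285:712]=c;cv2.imwrite('pics/m6.png',o)"
```

```text
wrist
flap_bar tip_of [ 524. -134.   61.] 0.88
top
slot1 tip_of [521. 195.  60.] 0.85
slot1 tip_of [603. 177.  58.] 0.81
slot1 tip_of [ 649. -400.   -0.] 0.73
cell1 tip_of [680. 157.  57.] 0.75
cell1 tip_of [523. 198.  57.] 0.63
cell1 tip_of [604. 181.  60.] 0.59
cell1 boxes_of [674. 156. 108.] 0.78
cell1 boxes_of [599. 240. 168.] 0.6
cell1 boxes_of [599. 175. 109.] 0.57
side
slot1 tip_of [600. 178.  65.] 0.79
slot1 tip_of [682. 153.  61.] 0.69
slot1 tip_of [522. 194.  59.] 0.58
cell1 tip_of [524. 196.  57.] 0.81
cell1 tip_of [602. 176.  63.] 0.4
flap_bar tip_of [ 525. -144.   64.] 0.7
cell1 boxes_of [508. 190.  94.] 0.59
cell1 boxes_of [585. 170. 112.] 0.51
31.3 [ 541.1 -119.8  269.8] 64.68386363539966 [[ 0.236  0.972 -0.002]
 [ 0.972 -0.236 -0.001]
 [-0.001 -0.001 -1.   ]]
```

View pics/m6.png

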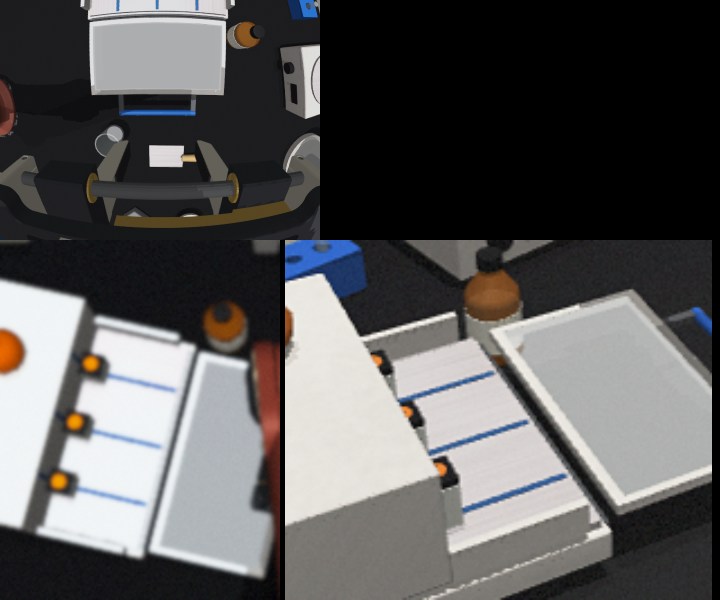

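In the top and side crops all three cells stand square on the lane ends against the wall, and the flap is open. Next I turn back, grip the bar and shut the flap.

Request:
servo_tool(
  commands=[
    [[0,0,-10.6,-4,-4,0,0.5],[0,0,-21.2,-8,-8,0,0.68],[0,0,-31.8,-12,-12,0,0.68],[0,0,-42.4,-15.7,-17.2,0,0.68],[0,0,-53,-15.7,-17.2,0,0.68],[0,0,-63.6,-15.7,-17.2,0,0.68],[0,0,-74.2,-15.7,-17.2,0,0.68],[0,0,-84.8,-15.7,-17.2,0,0.68]],
  ],
  newtons=25,
)

```text
time: 32.3
tool_pos: [525.3, -137.1, 269.8]
tcp_rot: [[0.988, -0.153, -0.001], [-0.153, -0.988, 0.002], [-0.001, -0.001, -1.0]]
force: [-0.1, 0.5, 0.6]
opening: 29.9
gripper_force: 0.0
```

Request:
servo_tool(
  commands=[
    [[0,0,-4.8,0,0,0,0.68],[0,0,-4.8,0,0,-20,0.68],[0,0,-4.8,0,0,-60,0.68],[0,0,-4.8,0,0,-100,0.68],[0,0,-4.8,0,0,-130,0.68],[0,0,-4.8,0,0,-150,0.68],[0,0,-4.8,0,0,-160,0.68],[0,0,-4.8,0,0,-160,0.68]],
  ],
)

```text
time: 33.3
tool_pos: [525.2, -137.2, 109.6]
tcp_rot: [[0.973, -0.229, -0.001], [-0.229, -0.973, 0.002], [-0.002, -0.001, -1.0]]
force: [-0.0, 0.6, 1.3]
opening: 29.6
gripper_force: 0.0
```

```bash
sed -i "s/^L=.*/L=['flap_bar']/" meas.py; python3 meas.py 7 wrist
```

```text
wrist
flap_bar tip_of [ 524. -141.   59.] 0.64
cell1 boxes_of [595. -35.  66.] 0.61
cell1 boxes_of [517. 183.  65.] 0.5
33.45 [ 526.1 -137.4  110.8] 29.88283838617874 [[ 0.973 -0.23   0.001]
 [-0.23  -0.973  0.001]
 [ 0.001 -0.001 -1.   ]]
```

View pics/wrist7.png

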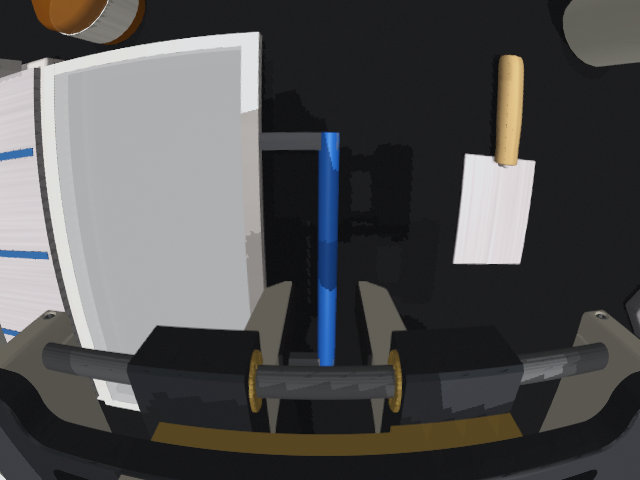

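The bar (column 328) sits centred between the fingers, which clear the panel edge (column 260).

Request:
servo_tool(
  commands=[
    [[0,0,0,0,0,-20,0.68],[0,0,0,0,0,-40,0.68],[0,0,0,0,0,-60,0.68],[0,0,0,0,0,-69,0.68],[0,0,0,0,0,-69,0.68],[0,0,0,0,0,-69,1],[0,0,0,0,0,-69,1],[0,0,0,0,0,-69,1]],
  ],
  newtons=25,
)

```text
time: 34.45
tool_pos: [525.6, -138.6, 41.6]
tcp_rot: [[0.973, -0.231, 0.0], [-0.231, -0.973, -0.0], [0.0, 0.0, -1.0]]
force: [-0.7, -2.9, 3.0]
opening: 11.1
gripper_force: 25.0
```

Request:
servo_tool(
  commands=[
    [[0,0,0,0,0,0,1],[0,0,0,0,0,0,1],[0,0,0,0,0,0,1],[0,0,0,0,0,0,1],[0,0,0,0,0,0,1],[0,0,0,0,0,0,1],[0,0,0,0,0,0,1],[0,0,0,0,0,0,1]],
  ],
)

```text
time: 35.45
tool_pos: [525.6, -138.5, 41.5]
tcp_rot: [[0.973, -0.231, 0.0], [-0.231, -0.973, -0.0], [0.0, 0.0, -1.0]]
force: [-1.1, -2.9, 6.5]
opening: 11.2
gripper_force: 25.0
```

Request:
servo_tool(
  commands=[
    [[0,0,0,0.1,0.6,15,1],[0,0,0,0.5,2.1,29.9,1],[0,0,0,1.2,4.8,44.7,1],[0,0,0,2.1,8.6,59.6,1],[0,0,0,3.2,13.3,73.8,1],[0,0,0,4.7,19.1,87.6,1],[0,0,0,6.3,25.8,100.9,1],[0,0,0,8.2,33.5,113.9,1]],
  ],
)

```text
time: 36.45
tool_pos: [533.3, -107.0, 155.5]
tcp_rot: [[0.973, -0.231, -0.0], [-0.231, -0.973, -0.003], [0.0, 0.003, -1.0]]
force: [1.8, -8.7, -0.8]
opening: 11.4
gripper_force: 25.0
```

Request:
servo_tool(
  commands=[
    [[0,0,0,2.1,8.7,12.3,1],[0,0,0,4.4,18.1,23.8,1],[0,0,0,6.9,28.3,34.6,1],[0,0,0,9.6,39.2,44.5,1],[0,0,0,12.4,50.9,53.6,1],[0,0,0,15.5,63.3,62,1],[0,0,0,18.6,76.2,69.2,1],[0,0,0,21.8,89.4,75.5,1]],
  ],
)

```text
time: 37.45
tool_pos: [554.8, -20.5, 233.5]
tcp_rot: [[0.972, -0.234, 0.0], [-0.234, -0.972, -0.008], [0.002, 0.008, -1.0]]
force: [-3.0, -10.2, 11.7]
opening: 10.8
gripper_force: 25.0
```

Request:
servo_tool(
  commands=[
    [[0,0,0,3.3,13.7,5.2,1],[0,0,0,6.8,27.8,9.4,1],[0,0,0,10.3,42.4,12.6,1],[0,0,0,13.9,56.8,14.6,1],[0,0,0,17.4,71.4,15.5,1],[0,0,0,21,86,15.4,1],[0,0,0,24.5,100.6,14.1,1],[0,0,0,28.1,115.1,11.7,1]],
  ],
)

```text
time: 38.45
tool_pos: [584.7, 100.8, 243.4]
tcp_rot: [[0.973, -0.23, 0.003], [-0.23, -0.973, 0.001], [0.003, -0.002, -1.0]]
force: [2.7, -3.5, 3.9]
opening: 11.1
gripper_force: 25.0
```

Request:
servo_tool(
  commands=[
    [[0,0,0,3.5,14.4,-3.6,1],[0,0,0,6.9,28.3,-8.1,1],[0,0,0,10.2,41.8,-13.7,1],[0,0,0,13.4,55,-20.3,1],[0,0,0,16.5,67.6,-27.8,1],[0,0,0,19.5,79.9,-36.5,1],[0,0,0,22.3,91.2,-45.9,1],[0,0,0,24.9,102,-56,1]],
  ],
)

```text
time: 39.45
tool_pos: [608.7, 201.7, 185.3]
tcp_rot: [[0.973, -0.23, -0.001], [-0.23, -0.973, -0.002], [-0.0, 0.002, -1.0]]
force: [-6.5, -22.1, 34.6]
opening: 11.2
gripper_force: 25.0
```

Request:
servo_tool(
  commands=[
    [[0,0,0,0.4,1.4,-1.4,1],[0,0,0,0.7,2.9,-3,1],[0,0,0,0.7,2.9,-3,1],[0,0,0,0.7,2.9,-3,1],[0,0,0,0.7,2.9,-3,1],[0,0,0,0.7,2.9,-3,1],[0,0,0,0.7,2.9,-3,1],[0,0,0,0.7,2.9,-3,1]],
  ],
)

```text
time: 40.45
tool_pos: [608.6, 201.4, 184.7]
tcp_rot: [[0.973, -0.233, -0.002], [-0.233, -0.973, -0.005], [-0.001, 0.006, -1.0]]
force: [-1.3, -8.9, 13.6]
opening: 11.1
gripper_force: 25.0
```

Request:
servo_tool(
  commands=[
    [[0,0,0,0,0,0,0.68],[0,0,0,0,0,0,0.68],[0,0,0,0,0,0,0.68],[0,0,0,0,0,0,0.68],[0,0,0,0,0,15,0.68],[0,0,0,0,0,40,0.6],[0,0,0,0,0,80,0.5],[0,0,0,0,0,120,0.5]],
  ],
)

```text
time: 41.45
tool_pos: [608.9, 205.9, 305.3]
tcp_rot: [[0.973, -0.229, 0.0], [-0.229, -0.973, 0.002], [-0.0, -0.002, -1.0]]
force: [0.9, 0.2, 0.1]
opening: 46.0
gripper_force: 0.0
```

Request:
servo_tool(
  commands=[
    [[0,0,0,-10,-50,0,0.5],[0,0,0,-20,-100,0,0.5],[0,0,0,-30,-150,0,0.5],[0,0,0,-40,-200,0,0.5],[0,0,0,-50,-250,0,0.5],[0,0,0,-55,-280,0,0.5],[0,0,0,-55,-280,0,0.5],[0,0,0,-55,-280,0,0.5]],
  ],
)

```text
time: 42.45
tool_pos: [554.4, -72.5, 303.7]
tcp_rot: [[0.974, -0.228, 0.001], [-0.228, -0.974, 0.003], [-0.0, -0.003, -1.0]]
force: [0.1, 0.2, -0.5]
opening: 46.6
gripper_force: 0.0
```

```bash
sed -i "s/^L=.*/L=['flap_bar','cell1','bulb','slot1','beaker','amber_bottle','spatula']/" meas.py; python3 meas.py 8 wrist top side; python3 -c "
import cv2,numpy as np
a=cv2.imread('pics/wrist8.png');b=cv2.imread('pics/top8.png')[150:330,180:320];c=cv2.imread('pics/side8.png')[180:360,100:320]
o=np.zeros((600,800,3),np.uint8);o[:240,:320]=cv2.resize(a,(320,240));o[240:,:280]=cv2.resize(b,(280,360));o[240:,285:725]=cv2.resize(c,(440,360));cv2.imwrite('pics/m8.png',o)"
```

```text
wrist
flap_bar tip_of [609. 201. 207.] 0.87
bulb tip_of [681. 253. 170.] 0.65
beaker tip_of [610. 201. 205.] 0.73
amber_bottle tip_of [748. -14.   2.] 0.82
spatula tip_of [ 549. -284.    2.] 0.77
top
flap_bar tip_of [608. 205. 206.] 0.93
bulb tip_of [675. 256. 165.] 0.81
beaker tip_of [ 397. -182.   -1.] 0.69
amber_bottle tip_of [744. -16.  -0.] 0.61
spatula tip_of [ 554. -284.    0.] 0.74
side
flap_bar tip_of [605. 197. 209.] 0.88
cell1 tip_of [524. 196.  58.] 0.55
cell1 tip_of [600. 178.  58.] 0.53
bulb tip_of [677. 249. 172.] 0.94
slot1 tip_of [598. 178.  62.] 0.96
slot1 tip_of [679. 152.  61.] 0.95
slot1 tip_of [523. 192.  58.] 0.72
beaker tip_of [ 396. -180.   -1.] 0.68
amber_bottle tip_of [742. -20.   3.] 0.95
spatula tip_of [ 549. -290.   -0.] 0.63
cell1 boxes_of [586. 170. 110.] 0.59
cell1 boxes_of [509. 190.  96.] 0.55
43.8 [554.  -74.4 302.9] 46.458017272573954 [[ 0.973 -0.23  -0.001]
 [-0.23  -0.973  0.002]
 [-0.001 -0.001 -1.   ]]
```

View pics/m8.png

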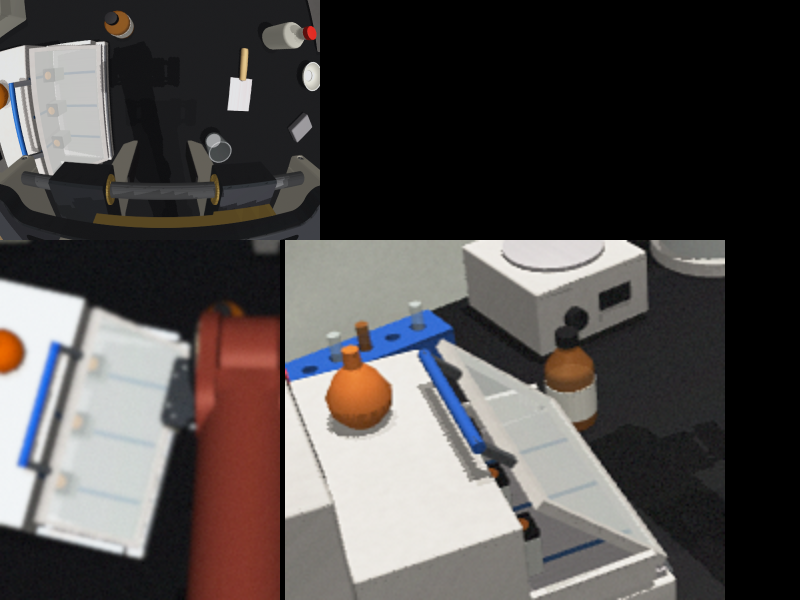

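The flap is shut, with the bar about 207 mm up (205 expected) and a firm stop felt when I pressed it. The cells are on their lanes and the bystanders have not moved.

```bash
python3 -c "
from cell import manip
print(manip.hand_in())"
```

```text
the job is handed in; nothing more can be done
None
```

I opened the flap fully, slid the three cells square onto their lanes against the back wall, shut the flap, and handed the job in at about 44 s; hand-in returned no verdict, but the last pictures show it all in place and the bystanders I re-measured (bulb, amber bottle, beaker, spatula) unmoved.

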